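Change the block in the air clamp

ROBOT

A 6-joint arm with a two-finger parallel gripper is mounted at the origin on the work surface. World frame = base frame: x ahead of the robot, y to its left, z up, the work surface at z = 0. Lengths are in m, angles in rad, forces in N, time in s.
With the tool pointing down it reaches from about 0.25 to 0.775 m from the base axis. Payload 4 kg.
Tool frame: the origin (TCP) lies midway between the tips of the shut fingers; the grasp point (between the pads) lies 19 mm behind it; z points along the fingers, y is the line along which they close (so a half turn about z gives the same grasp; the last joint's range is limited). The gripper opens to 94 mm and grips with 3 to 60 N. Pads are 16 mm wide; open, the fingers measure 119 mm over their backs; the gripper's body (75 mm by 177 mm) begins 78 mm behind the grasp point.
Start: joints at [-0.103, 0.087, 1.371, -0, 1.684, -0.103], TCP at [0.55, -0, 0.206] pointing down, gripper open.
Joint ranges: [-3.1, 3.1], [-0.76, 2.03], [0.27, 2.55], [-1.08, 4.22], [0.17, 2.65], [-2.57, 2.57]. Speed limits (rad/s): [2.79, 2.79, 3.14, 3.14, 3.14, 3.14].

INTERFACE

Orientations are given as [roll, pitch, yaw] about the fixed x, y, z axes, in that order (R = Rz(yaw) Ry(pitch) Rx(roll)).
In Python, from bench import get_obs, snapshot, close_job gives the robot as it stands. The module is installed in compiled form; this text tells all that it offers.
- The arm moves only by the tool drive_tool, never from a script. Its argument "commands" is a list of rows, each a list of 6 numbers: the shift along the tool's x, y, z in units of 0.04 m (1.0 is 0.04 m), then the turn, a rotation vector about the tool's x, y, z in units of 0.1 rad (1.0 is 0.1 rad). In form: [[dx, dy, dz, wx, wy, wz], ...]. A call has 1 to 20 rows; each row shifts and turns the commanded pose from where the row before left it, along the tool's axes as they then stand; what a row does not reach is not made up. A row lasts 1/8 s, in which the tool goes at most 62.5 mm and 10.7 degrees, less where a joint would pass 70% of its speed; a pose out of reach is approached as far as the arm can. A call with a number of a shift or a turn outside -1 to 1 is refused whole. A call with a gripper value outside its range is refused whole. "gripper" is the closure, from 0 (fully open) to 1 (shut), set as the call begins (left out, the last holds). The fingers move at their own pace and stop on an object; the grip force is fixed at half the most. Time passes only in rows, so rows that do not move let the fingers close. It gives the time, the measured TCP pose, the force, the opening and the grip force at its end, in the units of the state.
- get_obs(): the state, without advancing time (a new reading comes with each control period).
- snapshot(name): name is "scene" or "side" or "wrist"; returns a dict with "image" (384x512x3 uint8, blue, green, red), "range_z" (384x512 float32, m along the optical axis (not along the pixel's ray), 0 where there is no reading), "fx", "fy", "cx", "cy" (pixels), "k1" (the pictures are not rectified: a ray, as slopes to the right and down, at radius r is drawn at 1 + k1 r^2 times it, then the intrinsics apply), "rvec" (rotation vector, rad) and "tvec" (3), from world to camera coordinates, as OpenCV has them. Camera axes: x right, y down, z forward; pixel columns grow to the right and rows downward; lengths in m; the calibration is good to about 2 mm. A picture is of the moment at which its call begins.
- close_job(): hands the job in; it is judged then, once.
The state is a dict: "time": time; "joint_positions": joint angles; "qvel": joint speeds; "joint_torque": joint torques, N m; "tool_pos": TCP position; "ee_rot": TCP orientation; "wrist_force": force on the tool from outside, world axes, zero at the start; "wrist_torque": the same for the moment, N m; "width": finger opening in m; "finger_force": force on a finger pad.
Only numpy, scipy, OpenCV 4.12 (cv2) and the standard library are available. Lean on these libraries where they do the work, as an engineer would, in place of code of your own. Each camera call takes 0.05 s, during which the arm holds its last target. There are 200 camera calls.

TASK

Change the work in the air clamp: turn the blue valve fully shut so that the clamp lets go, move the drilled block into the green tray so that it lies flat in it, and set the plain blank in its place, flat and lengthwise on the green patch between fence and pad. Then, with the blank released, turn the blue valve fully open again so that the blank is clamped against the fence. Leave the yellow valve and everything else on the bench as they are.

Things in the scene. Friction and masses are not known exactly. Their poses are not given: they have to be found in the camera images.
- valve_blue: fixed ball valve with a blue lever (feeds the air clamp, which carries a blue band): steel foot plate 70 x 130 mm, pipe along the valve's own y axis (pipe axis 34 mm up, widest 36 mm). Origin: on the bench directly under the vertical lever axis
- blue_handle (a joint): blue lever's angle about its vertical axis, rad, positive counter-clockwise seen from above; hard stop at each end. 0 = shut: lever across the pipe, pointing along the valve's own -x. 1.571 = open: lever in line with the pipe, pointing along the valve's own -y. Stiff (0.25 N m, about 3 N at the grip); stays where left
- blue_grip (a point): middle of the blue sleeve of the lever, 85 mm from the lever axis, 86 mm above the bench; it moves with the lever. Its x axis points from the grip to the lever axis. The sleeve is 75 mm long, 18 mm wide, 16 mm high (78 to 94 mm above the bench; free underneath down to the pipe at 52 mm)
- valve_yellow: fixed ball valve with a yellow lever (another air line, not part of this job): steel foot plate 70 x 130 mm, pipe along the valve's own y axis (pipe axis 34 mm up, widest 36 mm). Origin: on the bench directly under the vertical lever axis
- yellow_handle (a joint): yellow lever's angle about its vertical axis, rad, positive counter-clockwise seen from above; hard stop at each end. 0 = shut: lever across the pipe, pointing along the valve's own -x. 1.571 = open: lever in line with the pipe, pointing along the valve's own -y. Stiff (0.25 N m, about 3 N at the grip); stays where left
- yellow_grip (a point): middle of the yellow sleeve of the lever, 85 mm from the lever axis, 86 mm above the bench; it moves with the lever. Its x axis points from the grip to the lever axis. The sleeve is 75 mm long, 18 mm wide, 16 mm high (78 to 94 mm above the bench; free underneath down to the pipe at 52 mm)
- fixture: fixed air clamp on an aluminium plate 300 x 110 mm, 12 mm thick. Origin: on the bench under the middle of the work place; own x runs from fence to air cylinder. Fence face at x = -50 mm (80 mm wide, top 32 mm above the bench); pad face at x = +50 mm when backed off. The cylinder stands at x = 90 to 220 mm, 66 mm high; the sides (own y) are free
- work_place (a point): middle of the work place on the plate's top, 12 mm above the bench, half-way between fence and backed-off pad; axes as the clamp's. The block lies here with its 80 mm length along x; a green patch 90 x 60 mm (centred 3 mm nearer the fence) marks the place
- clamp_pad: black rubber pad on the ram, 40 mm wide, 15 to 45 mm above the bench. It follows the blue valve: shut = backed off by 24 mm; open = driven towards the fence, so that it slides an 80 mm block up to the fence and presses it with about 8 N. Axes as the clamp's; origin at bench level, 50 mm from the pad's face towards the fence
- drilled: finished dark-brown block with two black holes in its top, 80 (x) x 50 (y) x 40 (z) mm, about 0.14 kg, held in the clamp at the start. Origin: centre of its underside
- blank: plain pale block without holes, 80 (x) x 50 (y) x 40 (z) mm, about 0.14 kg, lying on the bench by itself. Origin: centre of its underside
- tray: fixed green open tray, outside 140 (x) x 180 (y) x 20 mm, walls and floor 5 mm, empty. Origin: centre of its underside
- brush: bench brush lying flat, 160 mm long (bystander)
- hammer: hammer lying flat (bystander)
- screwdriver: screwdriver lying flat (bystander)
- glue: white glue bottle with an orange cap, standing, 60 mm in diameter, 150 mm tall (bystander)
- mug: blue mug, standing, 80 mm wide, 90 mm tall (bystander)
- sander: cork sanding block, 100 x 65 x 35 mm (bystander)
Not all that is in view belongs to the job. Of the things that look like the drilled, the larger one is meant.

How it is judged:
On the way, in this order (a step that is already met when the one before it is completed fails the run):
1. the blue valve is shut (within 7 degrees of its stop) while the drilled block is still in the clamp (value of joint blue_handle below 0.12 rad and horizontal distance between drilled and fixture below 0.03 m), for 0.1 s.
2. the drilled block lies flat in the tray, released, with the blue valve still shut (value of joint blue_handle below 0.12 rad and x of drilled in the frame of tray between -0.065 and 0.065 m and y of drilled in the frame of tray between -0.085 and 0.085 m and z of drilled in the frame of tray below 0.012 m and angle between drilled's own z axis and vertical below 0.12 rad and contact force between the fingers and drilled below 0.2 N), for 0.2 s.
3. the blank lies on the clamp plate between fence and pad, lengthwise, within 15 mm of the middle line, released, with the blue valve still shut (value of joint blue_handle below 0.12 rad and x of blank in the frame of fixture between -0.013 and 0.013 m and y of blank in the frame of fixture between -0.015 and 0.015 m and z of blank in the frame of fixture below 0.017 m and angle between blank's own z axis and vertical below 0.12 rad and angle between the x axis of blank and the x axis of fixture, either way round below 0.2 rad and contact force between the fingers and blank below 0.2 N), for 0.2 s.
4. the blue valve is open (within 7 degrees of its stop) and the pad presses the blank (value of joint blue_handle above 1.45 rad and contact force between clamp_pad and blank above 2 N), for 0.2 s.
At the end, for the whole second after the job is handed in: Blue valve open within 7 degrees of its stop; blank flat in the clamp, within 4 mm of the fence, 15 mm of the middle line and 11 degrees of lengthwise, pressed by the pad (over 2 N); drilled block flat on the tray floor; both released and at rest (all of step 4 and x of drilled in the frame of tray between -0.065 and 0.065 m and y of drilled in the frame of tray between -0.085 and 0.085 m and z of drilled in the frame of tray below 0.012 m and angle between each of drilled, blank's own z axis and vertical below 0.12 rad and contact force between the fingers and drilled below 0.2 N and x of blank in the frame of fixture between -0.014 and -0.006 m and y of blank in the frame of fixture between -0.015 and 0.015 m and z of blank in the frame of fixture below 0.017 m and angle between the x axis of blank and the x axis of fixture, either way round below 0.2 rad and contact force between the fingers and blank below 0.2 N and linear speed of each of blank, drilled below 0.02 m/s); the robot touches nothing.
It fails at once if the yellow lever is turned (its grip moves more than 15 mm) (distance of yellow_grip from where it was at the start of the episode above 0.015 m).
It fails at once if a bystander is moved more than 40 mm or the bottle or mug is tipped (distance of any of brush, hammer, screwdriver, glue, mug, sander from where it was at the start of the episode above 0.04 m or angle between any of glue, mug's own z axis and vertical above 0.5 rad).
It also fails if it takes over 72 s, if anything falls off the work surface, if the arm or the gripper's body presses on something with over 40 N, if the wrist force passes 120 N, or if a joint passes its speed limit or range.

## Working session

There is one attempt and no reset: what is moved stays moved. The work goes in short steps, Python scripts to look and compute and a tool call to move; the robot and the scene stay as the last step left them, time stands still between calls to the robot, and variables do not carry over. Pictures are saved under pics/ and viewed, at most 10 in all, crops included, and the job is handed in when it is done.

Besides the shell and the picture viewer there is one more tool, called after ">>>" as a command line: name --pt "numbers of a row" for each row, then --argument value for the rest. drive_tool: Moves the arm, as the interface text tells. Its arguments: {"type":"object","properties":{"commands":{"type":"array"},"gripper":{"type":"number"}},"required":["commands"]}

```bash
mkdir -p pics; cat > h.py <<'E'
import numpy as np, cv2, pickle
from bench import get_obs, snapshot
def snap(n,f):
    s=snapshot(n); cv2.imwrite(f'pics/{f}.png',s['image']); pickle.dump(s,open(f'pics/{f}.pkl','wb')); return s
def load(f): return pickle.load(open(f'pics/{f}.pkl','rb'))
def rays(s,uv):
    uv=np.atleast_2d(np.float64(uv)); K=np.array([[s['fx'],0,s['cx']],[0,s['fy'],s['cy']],[0,0,1.]])
    n=cv2.undistortPoints(uv[:,None],K,np.array([s['k1'],0,0,0.]))[:,0]
    R=cv2.Rodrigues(np.float64(s['rvec']))[0]; t=np.float64(s['tvec']).ravel()
    return -R.T@t, np.c_[n,np.ones(len(n))]@R
def onz(s,uv,z):
    c,d=rays(s,uv); return c+d*((z-c[2])/d[:,2])[:,None]
def cloud(s):
    v,u=np.mgrid[0:384,0:512]; c,d=rays(s,np.c_[u.ravel(),v.ravel()])
    return (c+d*s['range_z'].reshape(-1,1)).reshape(384,512,3)
E
python3 - <<'E'
from h import *
a=snap('scene','s0');b=snap('side','d0')
print(get_obs())
for s in(a,b): print(rays(s,[256,192]),s['k1'],s['fx'])
E
```

```text
{'time': 0.1, 'joint_positions': array([-1.03102765e-01,  8.79048803e-02,  1.37206513e+00,  1.41336393e-05,
        1.68362123e+00, -1.03098654e-01]), 'qvel': array([ 0.0010437 , -0.00142336, -0.00187028, -0.00154751,  0.00123758,
       -0.00083238]), 'joint_torque': array([ 2.25695316e-03, -3.41256917e+01, -3.03301656e+01,  7.19034858e-02,
        3.05556308e-02, -9.49158243e-05]), 'tool_pos': array([5.49512028e-01, 4.93006012e-05, 2.04427508e-01]), 'ee_rot': array([-3.13960613e+00, -2.19658952e-04,  1.57079357e+00]), 'wrist_force': array([-0.43695586, -0.63257145, -0.74703248]), 'wrist_torque': array([-0.03009724,  0.01746536, -0.01919677]), 'finger_force': 0.0, 'width': 0.09358801856775496}
(array([ 1.64199802, -0.24159228,  0.8162745 ]), array([[-0.82384162,  0.17897703, -0.537905  ]])) -0.11010285582029605 357.5508424752513
(array([-0.06846535, -0.60423712,  0.6392632 ]), array([[ 0.56202396,  0.59919381, -0.57018816]])) -0.04767546108779213 347.3393658358525
```

View pics/s0.png

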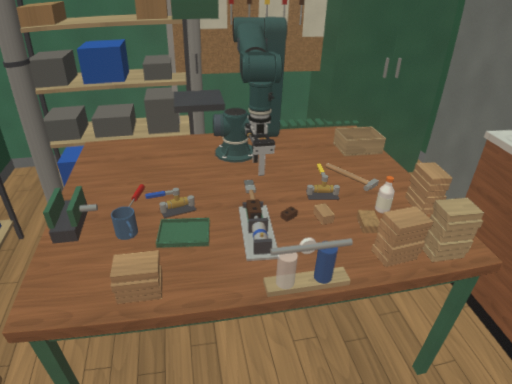

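View pics/d0.png

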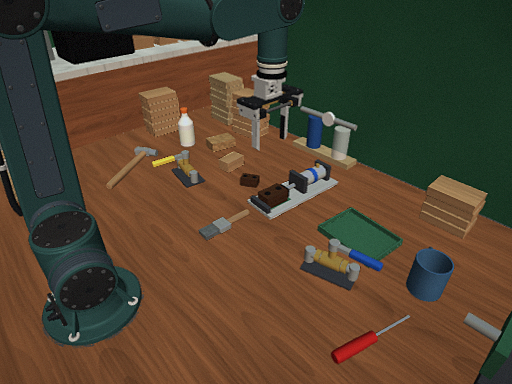

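The scene view shows the blue valve at (178,205) with its lever to (155,194), in line with the pipe. The yellow valve is at (323,190), the tray at (185,232), the fixture with the drilled block at (257,228) and a small lookalike at (289,214). The candidates for the blank are (323,214) and (370,220); one of them is the cork sander.

```bash
python3 - <<'E'
from h import *
S={n:load(n) for n in('s0','d0')}
P={n:cloud(S[n]) for n in S}
def rep(nm,n,roi,hsvlo,hsvhi,zlo,zhi):
    s=S[n];hsv=cv2.cvtColor(s['image'],cv2.COLOR_BGR2HSV)
    m=cv2.inRange(hsv,np.array(hsvlo),np.array(hsvhi))>0
    p=P[n];r=np.zeros_like(m);x0,y0,x1,y1=roi;r[y0:y1,x0:x1]=1
    m&=r&(s['range_z']>0)&(p[...,2]>zlo)&(p[...,2]<zhi)
    q=p[m]
    if len(q)<8: print(nm,n,'few',len(q));return
    (c,wh,a)=cv2.minAreaRect(np.float32(q[:,:2]*1000))
    print(nm,n,len(q),'rect',np.round(c),np.round(wh),round(a,1),'mean',np.round(q.mean(0)*1000),'z',np.round(np.percentile(q[:,2],[5,50,95])*1000))
rep('bluelever','s0',(140,180,185,205),(100,120,60),(130,255,255),.06,.12)
rep('bluelever','d0',(330,235,390,275),(100,120,60),(130,255,255),.06,.12)
rep('yellever','s0',(312,158,332,185),(20,120,100),(35,255,255),.06,.12)
rep('yellever','d0',(145,150,180,172),(20,120,100),(35,255,255),.06,.12)
A=(0,0,0);B=(180,255,255)
rep('bvalvepipe','s0',(150,188,205,222),(15,80,80),(30,255,255),.02,.08)
rep('bvalvepipe','d0',(295,235,365,292),(15,80,80),(30,255,255),.02,.08)
rep('tray','s0',(140,205,225,255),(40,60,20),(90,255,200),.014,.03)
rep('tray','d0',(300,195,415,270),(40,60,20),(90,255,200),.014,.03)
rep('blockA','s0',(308,200,340,226),A,B,.03,.06)
rep('blockA','d0',(212,148,250,175),A,B,.03,.06)
rep('blockB','s0',(350,205,390,233),A,B,.025,.06)
rep('blockB','d0',(200,130,240,155),A,B,.025,.06)
rep('drilled','s0',(235,190,275,225),A,(180,255,110),.048,.06)
rep('drilled','d0',(250,175,295,215),A,(180,255,110),.048,.06)
rep('plate','s0',(225,190,300,265),A,B,.008,.016)
rep('plate','d0',(235,155,350,220),A,B,.008,.016)
rep('cyl','s0',(235,215,285,260),A,B,.05,.08)
rep('cyl','d0',(285,155,345,195),A,B,.06,.08)
out=[]
for n,roi in(('s0',(130,150,400,270)),('d0',(200,120,400,300))):
    x0,y0,x1,y1=roi;out.append(cv2.resize(S[n]['image'][y0:y1,x0:x1],(800,int(800*(y1-y0)/(x1-x0)))))
cv2.imwrite('pics/c0.png',out[0])
E
```

```text
bluelever s0 72 rect [ 480. -375.] [20. 67.] 8.7 mean [ 481. -375.   89.] z [83. 90. 93.]
bluelever d0 303 rect [ 474. -377.] [19. 74.] 8.4 mean [ 470. -379.   89.] z [81. 91. 94.]
yellever s0 42 rect [387. 310.] [19. 68.] 80.8 mean [385. 308.  91.] z [83. 91. 95.]
yellever d0 133 rect [378. 310.] [21. 72.] 84.0 mean [377. 306.  89.] z [81. 90. 94.]
bvalvepipe s0 197 rect [ 471. -299.] [36. 79.] 13.0 mean [ 476. -298.   42.] z [24. 42. 63.]
bvalvepipe d0 473 rect [ 457. -288.] [ 33. 105.] 13.4 mean [ 454. -304.   44.] z [29. 44. 62.]
tray s0 179 rect [ 623. -280.] [178. 145.] 83.4 mean [ 632. -286.   17.] z [14. 17. 20.]
tray d0 326 rect [ 618. -280.] [182. 143.] 84.6 mean [ 628. -276.   17.] z [15. 17. 19.]
blockA s0 182 rect [614. 249.] [84. 51.] 4.8 mean [617. 247.  37.] z [32. 37. 40.]
blockA d0 194 rect [609. 247.] [82. 51.] 4.4 mean [605. 243.  38.] z [32. 38. 40.]
blockB s0 331 rect [658. 423.] [ 95. 189.] 45.5 mean [681. 410.  32.] z [27. 33. 36.]
blockB d0 269 rect [669. 337.] [203. 102.] 77.8 mean [673. 382.  34.] z [27. 34. 39.]
drilled s0 173 rect [598. -13.] [ 67. 155.] 82.9 mean [579. -18.  51.] z [48. 50. 58.]
drilled d0 271 rect [586. -14.] [146.  54.] 0.3 mean [556. -15.  51.] z [49. 51. 53.]
plate s0 696 rect [598.  39.] [219. 421.] 85.4 mean [655. -24.  11.] z [ 8. 10. 14.]
plate d0 983 rect [683.  -1.] [388. 408.] 49.7 mean [640. -37.  11.] z [ 9. 11. 15.]
cyl s0 402 rect [722. -27.] [ 68. 134.] 83.8 mean [724. -26.  59.] z [51. 59. 66.]
cyl d0 196 rect [716. -27.] [ 68. 130.] 84.8 mean [712. -26.  64.] z [60. 64. 67.]
```

View pics/c0.png

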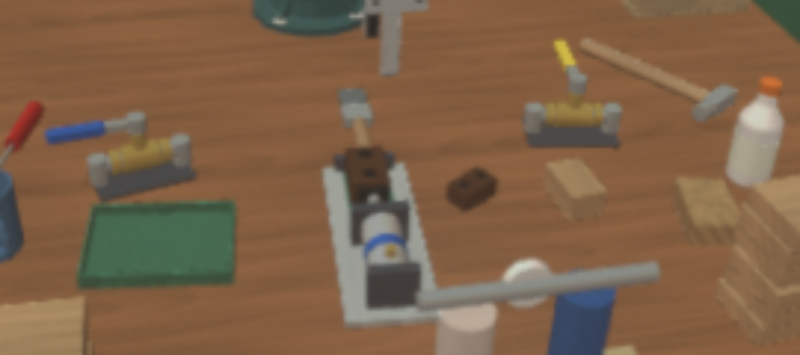

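The blue lever is in line with the pipe, so that valve is open. The block at crop (575,190) has the blank's size, and its centre is near (0.612, 0.248). The drilled block sits at the fence near (0.556,-0.012). Now moving above the blue lever.

>>> drive_tool --pt "-0.94 -0.185 0 0 0 0" --pt "-0.94 -0.185 0 0 0 0" --pt "-0.94 -0.185 0 0 0 0" --pt "-0.94 -0.185 0 0 0 0" --pt "-0.94 -0.185 0 0 0 0" --pt "-0.94 -0.185 0 0 0 0" --pt "-0.94 -0.185 0 0 0 0" --pt "-0.94 -0.185 0 0 0 0" --pt "-0.94 -0.185 0 0 0 0" --pt "-0.94 -0.185 0 0 0 0" --pt "0 0 0 0 0 -0.8" --pt "0 0 0 0 0 -0.7" --pt "0 0 0 0 0 0" --gripper 0.4

```text
time: 1.72
tool_pos: [0.4757, -0.3759, 0.2047]
ee_rot: [-3.141, -0.001, 1.72]
wrist_force: [-0.3, 0.5, -0.1]
width: 0.0564
finger_force: 0.0
```

```bash
cat >> h.py <<'E'
def blob(s,lo,hi,zlo,zhi,xr=(0,1),yr=(-1,1)):
    p=cloud(s);hsv=cv2.cvtColor(s['image'],cv2.COLOR_BGR2HSV)
    m=(cv2.inRange(hsv,np.array(lo),np.array(hi))>0)&(s['range_z']>0)&(p[...,2]>zlo)&(p[...,2]<zhi)
    m&=(p[...,0]>xr[0])&(p[...,0]<xr[1])&(p[...,1]>yr[0])&(p[...,1]<yr[1])
    n,l,st,_=cv2.connectedComponentsWithStats(m.astype(np.uint8))
    if n<2: return None
    k=1+st[1:,4].argmax();q=p[l==k];c,wh,a=cv2.minAreaRect(np.float32(q[:,:2]*1000))
    return len(q),np.round(c,1),np.round(wh,1),round(a,1),np.round(np.median(q,0)*1000,1)
E
python3 - <<'E'
from h import *
s=snap('wrist','w1')
print(blob(s,(100,120,60),(130,255,255),.075,.11))
print(blob(s,(15,80,80),(30,255,255),.03,.08))
print(get_obs()['tool_pos'],get_obs()['ee_rot'])
E
```

```text
(1181, array([ 474.8, -374.9]), array([17.1, 72.4]), 8.9, array([ 474.8, -373.4,   93.5]))
(986, array([ 462. , -291.4]), array([35.5, 64.5]), 14.8, array([ 458. , -279.8,   46.7]))
[ 0.4758428  -0.37585575  0.20490181] [-3.14102196e+00 -8.38726225e-04  1.71955964e+00]
```

View pics/w1.png

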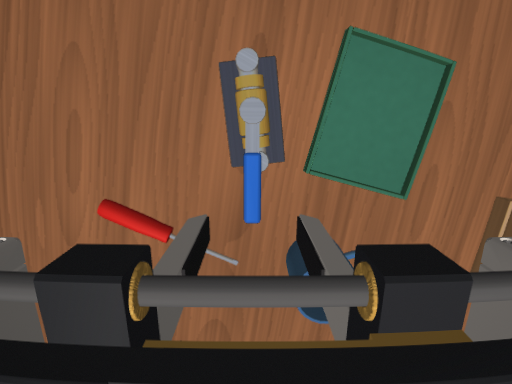

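The wrist view shows the blue sleeve at (252,187) under the tool, with the axis hub at (252,110) and the mug at (320,280), clear of the fingers. The sleeve centre measures (0.475,-0.375) at z 0.094, as it should be. Descending to grip it.

>>> drive_tool --pt "0 0 0.69 0 0 0" --pt "0 0 0.69 0 0 0" --pt "0 0 0.69 0 0 0" --pt "0 0 0.69 0 0 0" --pt "0 -0.02 0.69 0 0 0" --pt "0 0 0 0 0 0"

```text
time: 2.52
tool_pos: [0.4737, -0.3744, 0.0644]
ee_rot: [-3.138, -0.005, 1.72]
wrist_force: [-0.0, -0.4, 0.8]
width: 0.0565
finger_force: 0.0
```

>>> drive_tool --pt "0 0 0 0 0 0" --pt "0 0 0 0 0 0" --pt "0 0 0 0 0 0" --gripper 1.0

```text
time: 2.9
tool_pos: [0.4759, -0.3767, 0.069]
ee_rot: [3.14, 0.002, 1.721]
wrist_force: [-0.4, 0.2, 0.1]
width: 0.03
finger_force: 0.0
```

>>> drive_tool --pt "0 0 0 0 0 0" --pt "0 0 0 0 0 0" --pt "0.01 -0.212 0 0 0 1" --pt "0.01 -0.212 0 0 0 1" --pt "0.01 -0.212 0 0 0 1" --pt "0.01 -0.212 0 0 0 1" --pt "0.01 -0.212 0 0 0 1" --pt "0.01 -0.212 0 0 0 1"

```text
time: 3.9
tool_pos: [0.4286, -0.369, 0.0681]
ee_rot: [3.134, -0.002, 1.117]
wrist_force: [9.8, -0.7, -2.0]
width: 0.0177
finger_force: 30.1
```

>>> drive_tool --pt "0.01 -0.212 0 0 0 1" --pt "0.01 -0.212 0 0 0 1" --pt "0.01 -0.212 0 0 0 1" --pt "0.01 -0.212 0 0 0 1" --pt "0.01 -0.212 0 0 0 1" --pt "0.01 -0.212 0 0 0 1" --pt "0.01 -0.212 0 0 0 1" --pt "0.01 -0.212 0 0 0 1"

```text
time: 4.9
tool_pos: [0.3883, -0.3205, 0.0681]
ee_rot: [3.133, -0.013, 0.317]
wrist_force: [18.5, -4.3, -9.4]
width: 0.0178
finger_force: 30.2
```

>>> drive_tool --pt "0.01 -0.212 0 0 0 1" --pt "0 0 0 0 0 0"

```text
time: 5.15
tool_pos: [0.3875, -0.3194, 0.0685]
ee_rot: [3.118, -0.015, 0.221]
wrist_force: [20.2, -21.1, -19.9]
width: 0.0178
finger_force: 30.2
```

>>> drive_tool --pt "0 0 0 0 0 0" --pt "0 0 0 0 0 0" --pt "0 0 0 0 0 0" --pt "0 0 -0.9 0 0 0" --pt "0 0 -0.9 0 0 0" --pt "0 0 -0.9 0 0 0" --pt "0 0 -0.9 0 0 0" --pt "0 0 0 0 0 0" --gripper 0.3

```text
time: 6.15
tool_pos: [0.3804, -0.3118, 0.2146]
ee_rot: [3.137, -0.003, 0.221]
wrist_force: [0.2, -0.5, -0.8]
width: 0.0659
finger_force: 0.0
```

```bash
python3 - <<'E'
from h import *
for n in('wrist','side'):
    s=snap(n,n+'2')
    print(blob(s,(100,120,60),(130,255,255),.075,.11,(.3,.55),(-.45,-.2)))
    print(blob(s,(15,80,80),(30,255,255),.03,.08,(.3,.55),(-.45,-.2)))
    print(blob(s,(0,0,0),(180,90,110),.002,.02,(.35,.6),(-.45,-.2)))
for s in (load('d0'),load('w1')):print(blob(s,(0,0,0),(180,90,110),.002,.02,(.35,.6),(-.45,-.2)))
E
```

```text
(1109, array([ 388.9, -318.4]), array([72.8, 17.2]), 14.7, array([ 390.6, -318. ,   93.6]))
(371, array([ 459.8, -282.8]), array([34.1, 17.5]), 15.0, array([ 456.8, -281.5,   48.5]))
(1441, array([ 486.7, -292.7]), array([ 22.4, 129.2]), 14.9, array([ 489.9, -291.8,    7.8]))
(249, array([ 388.6, -319. ]), array([80.3, 17.7]), 15.0, array([ 381.7, -322.3,   91.4]))
(245, array([ 464. , -318.2]), array([32.9, 44.7]), 19.0, array([ 457.5, -318.7,   44.8]))
(393, array([ 455.9, -329.4]), array([44.3, 75.2]), 15.1, array([ 450.7, -330.5,    6.2]))
(639, array([ 446.9, -303.7]), array([ 44.2, 129.8]), 18.5, array([ 444.8, -308. ,    6.1]))
(1546, array([ 486.3, -292.6]), array([ 22.9, 129.3]), 14.7, array([ 488.5, -288.1,    7.8]))
```

View pics/wrist2.png

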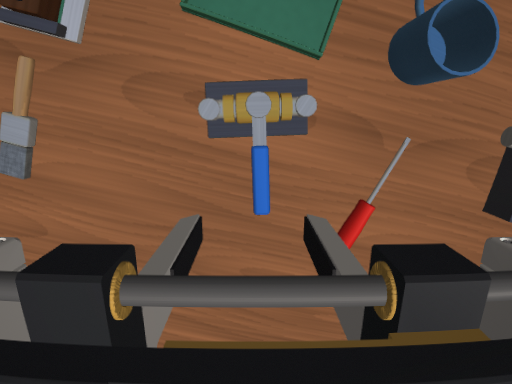

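The wrist view shows the blue lever at (261,170) across the pipe at (258,107). Valve and lever yaw agree at 14.8°, so the valve is shut. Moving on to above the drilled block.

>>> drive_tool --pt "0 0 0 0 0 0.81" --pt "0 0 0 0 0 0.81" --pt "0 0 0 0 0 0.81" --pt "0 0 0 0 0 0.82" --pt "0.397 -0.882 0 0 0 0" --pt "0.397 -0.882 0 0 0 0" --pt "0.397 -0.882 0 0 0 0" --pt "0.397 -0.882 0 0 0 0" --pt "0.397 -0.882 0 0 0 0" --pt "0.397 -0.882 0 0 0 0" --pt "0.397 -0.882 0 0 0 0" --pt "0.397 -0.882 0 0 0 0" --pt "0.397 -0.882 0 0 0 0" --pt "0 0 0 0 0 0" --gripper 0

```text
time: 8.0
tool_pos: [0.554, -0.008, 0.2083]
ee_rot: [-3.141, 0.005, -0.1]
wrist_force: [-0.3, -0.4, -0.2]
width: 0.094
finger_force: 0.0
```

```bash
python3 - <<'E'
from h import *
o=get_obs();print(o['tool_pos'],o['ee_rot'])
s=snap('wrist','w3')
A=(0,0,0)
print('drilled',blob(s,A,(25,255,130),.047,.058,(.49,.615),(-.06,.04)))
print('plate',blob(s,(0,0,120),(180,60,255),.007,.016,(.3,.9),(-.15,.15)))
print('green',blob(s,(40,60,20),(90,255,200),.007,.016,(.45,.65),(-.08,.08)))
print('cyl',blob(s,A,(180,255,255),.055,.07,(.63,.9),(-.15,.1)))
print('tray',blob(s,(40,60,20),(90,255,200),.0,.03,(.5,.8),(-.45,-.12)))
E
```

```text
[ 0.55397685 -0.00795277  0.20834214] [-3.14115747  0.00545768 -0.10049504]
drilled (2517, array([554.4, -12.3]), array([49.1, 80.3]), 85.4, array([556.6, -12.9,  51.8]))
plate (9640, array([630.9, -16.3]), array([110.3, 260.7]), 85.7, array([640.6,  -9.2,  11.8]))
green (666, array([561.7, -10.3]), array([58.1, 89.7]), 85.3, array([ 5.976e+02, -4.000e-01,  1.240e+01]))
cyl (3416, array([698.4, -21.1]), array([69.1, 89. ]), 85.8, array([689.7, -21. ,  61.3]))
tray (13962, array([ 621.1, -277.7]), array([178.7, 145.4]), 83.6, array([ 622.3, -269.4,    5. ]))
```

View pics/w3.png

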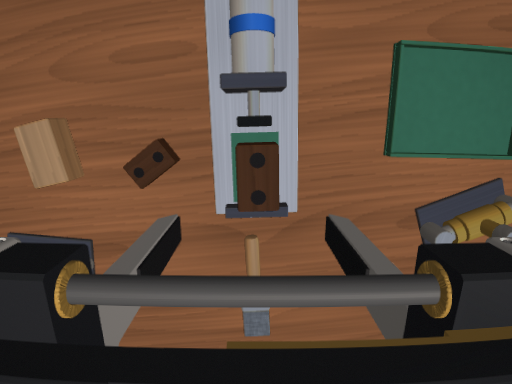

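The wrist view shows the drilled block at (258,178) against the fence (257,210) with the pad backed off at (254,120). Its centre is (0.554,-0.012), yaw -4.5°. The fixture origin comes to about (0.565,-0.0105) from the green patch. Descending to grip.

>>> drive_tool --pt "0 0.107 0.78 0 0 -0.22" --pt "0 0 0.78 0 0 0" --pt "0 0 0.78 0 0 0" --pt "0 0 0.78 0 0 0" --pt "0 0 0.78 0 0 0" --pt "0 0 0.78 0 0 0" --pt "0 0 0 0 0 0"

```text
time: 8.93
tool_pos: [0.5503, -0.0152, 0.0205]
ee_rot: [3.142, 0.009, -0.084]
wrist_force: [0.1, -0.6, 0.1]
width: 0.094
finger_force: 0.0
```

>>> drive_tool --pt "0 0 0 0 0 0" --pt "0 0 0 0 0 0" --pt "0 0 0 0 0 0" --pt "0 0 0 0 0 0" --pt "0 0 0 0 0 0" --gripper 1.0

```text
time: 9.55
tool_pos: [0.5545, -0.0141, 0.0247]
ee_rot: [-3.141, -0.001, -0.082]
wrist_force: [0.1, 0.8, 0.6]
width: 0.0496
finger_force: 30.0
```

>>> drive_tool --pt "0 0 -0.95 0 0 0" --pt "0 0 -0.95 0 0 0" --pt "0 0 -0.95 0 0 0" --pt "0 0 -0.95 0 0 0" --pt "0.313 0.924 0 0 0 0" --pt "0.313 0.924 0 0 0 0" --pt "0.313 0.924 0 0 0 0" --pt "0.313 0.924 0 0 0 0" --pt "0.313 0.924 0 0 0 0" --pt "0.313 0.924 0 0 0 0" --pt "0.313 0.924 0 0 0 0" --pt "0 0 0 0 0 0"

```text
time: 11.05
tool_pos: [0.6197, -0.282, 0.1742]
ee_rot: [-3.141, 0.003, -0.086]
wrist_force: [0.4, 0.3, -1.7]
width: 0.0499
finger_force: 30.0
```

>>> drive_tool --pt "0 0 0.79 0 0 0" --pt "0 0 0.79 0 0 0" --pt "0 0 0.79 0 0 0" --pt "0 0 0.79 0 0 0" --pt "0 0 0.5 0 0 0" --pt "0 0 0.28 0 0 0" --pt "0 0 0 0 0 0" --pt "0 0 0 0 0 0"

```text
time: 12.05
tool_pos: [0.621, -0.2797, 0.0199]
ee_rot: [3.141, -0.002, -0.082]
wrist_force: [0.0, 0.3, -2.1]
width: 0.0495
finger_force: 30.0
```

>>> drive_tool --pt "0 0 0.04 0 0 0" --pt "0 0 0 0 0 0"

```text
time: 12.3
tool_pos: [0.6207, -0.2797, 0.0177]
ee_rot: [3.141, -0.001, -0.082]
wrist_force: [-0.2, -0.2, -0.1]
width: 0.0497
finger_force: 30.0
```

>>> drive_tool --pt "0 0 0 0 0 0" --pt "0 0 0 0 0 0" --pt "0 0 0 0 0 0" --pt "0 0 0 0 0 0" --pt "0 0 0 0 0 0" --pt "0 0 -0.9 0 0 0" --pt "0 0 -0.9 0 0 0" --pt "0 0 -0.9 0 0 0" --pt "0 0 -0.9 0 0 0" --pt "0 0 -0.9 0 0 0" --pt "0 0 0 0 0 0" --gripper 0

```text
time: 13.68
tool_pos: [0.622, -0.2803, 0.2017]
ee_rot: [3.138, -0.008, -0.082]
wrist_force: [-0.4, 0.1, -0.4]
width: 0.0939
finger_force: 0.0
```

```bash
python3 - <<'E'
from h import *
s=snap('wrist','w4')
print('drilled',blob(s,(0,0,0),(25,255,130),.03,.06,(.5,.75),(-.4,-.15)))
print('tray',blob(s,(40,60,20),(90,255,200),.0,.03,(.5,.8),(-.45,-.12)))
E
```

```text
drilled (2506, array([ 622.2, -279.2]), array([48.8, 78.8]), 85.0, array([ 624.3, -279.3,   44.9]))
tray (12520, array([ 620. , -277.8]), array([183.6, 139.3]), 83.8, array([ 623.8, -282.1,    5.2]))
```

>>> drive_tool --pt "-0.087 -0.876 0 0 0 0" --pt "-0.087 -0.876 0 0 0 0" --pt "-0.087 -0.876 0 0 0 0" --pt "-0.087 -0.876 0 0 0 0" --pt "-0.087 -0.876 0 0 0 0" --pt "-0.087 -0.876 0 0 0 0" --pt "-0.087 -0.876 0 0 0 0" --pt "-0.087 -0.876 0 0 0 0" --pt "-0.087 -0.876 0 0 0 0" --pt "-0.087 -0.876 0 0 0 0" --pt "-0.087 -0.876 0 0 0 0" --pt "-0.087 -0.876 0 0 0 0" --pt "-0.087 -0.876 0 0 0 0" --pt "-0.087 -0.876 0 0 0 0" --pt "-0.087 -0.876 0 0 0 0" --pt "0 0 0 0 0 -0.81" --pt "0 0 0 0 0 -0.81" --pt "0 0 0 0 0 0"

```text
time: 15.98
tool_pos: [0.6104, 0.2486, 0.194]
ee_rot: [3.141, 0.005, 0.079]
wrist_force: [0.6, -0.3, -0.6]
width: 0.0942
finger_force: 0.0
```

```bash
python3 - <<'E'
from h import *
o=get_obs();print(o['tool_pos'],o['ee_rot'])
s=snap('wrist','w5')
print('blank',blob(s,(0,0,0),(180,255,255),.034,.046,(.54,.69),(.19,.3)))
E
```

```text
[0.61039754 0.24856906 0.19404531] [3.14050435 0.00454182 0.0791015 ]
blank (2872, array([610.1, 251. ]), array([80. , 49.9]), 6.3, array([612.4, 251. ,  39.8]))
```

View pics/w5.png

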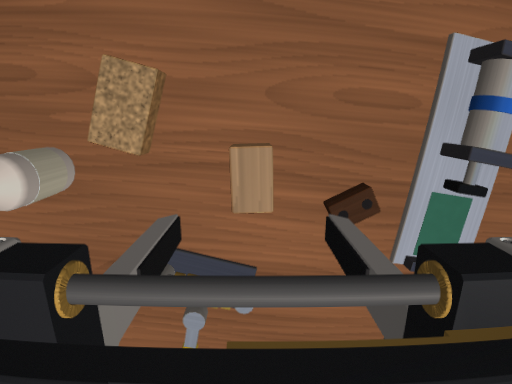

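The wrist view shows the plain blank at (252,178), the cork sander at (127,103), the lookalike at (350,205) and the yellow valve at (205,285). The blank is at (0.610,0.251), yaw 6.3°, top at 40 mm. The drilled block lies flat in the tray, top at 45 mm.

>>> drive_tool --pt "0 -0.06 0.75 0 0 -0.31" --pt "0 0 0.75 0 0 0" --pt "0 0 0.75 0 0 0" --pt "0 0 0.75 0 0 0" --pt "0 0 0.75 0 0 0" --pt "0 0 0.75 0 0 0" --pt "0 0 0 0 0 0" --pt "0 0 0 0 0 0"

```text
time: 17.02
tool_pos: [0.6117, 0.2511, 0.0179]
ee_rot: [-3.141, -0.001, 0.11]
wrist_force: [0.4, -0.7, 0.2]
width: 0.0938
finger_force: 0.0
```

>>> drive_tool --pt "0 0 0 0 0 0" --pt "0 0 0 0 0 0" --pt "0 0 0 0 0 0" --pt "0 0 0 0 0 0" --pt "0 0 0 0 0 0" --gripper 1.0

```text
time: 17.65
tool_pos: [0.6113, 0.251, 0.0172]
ee_rot: [3.141, -0.0, 0.111]
wrist_force: [-0.3, 0.9, 1.1]
width: 0.0498
finger_force: 30.0
```

>>> drive_tool --pt "0 0 -0.9 0 0 0" --pt "0 0 -0.9 0 0 0" --pt "0 0 -0.9 0 0 0" --pt "0 0 -0.9 0 0 0" --pt "0 0 0 0 0 1" --pt "0 0 0 0 0 0.9" --pt "0 0 0 0 0 0" --pt "0 0 0 0 0 0"

```text
time: 18.65
tool_pos: [0.611, 0.251, 0.1605]
ee_rot: [3.141, 0.001, -0.078]
wrist_force: [0.7, 0.4, -1.1]
width: 0.0497
finger_force: 30.0
```

>>> drive_tool --pt "-0.076 0.826 0 0 0 0" --pt "-0.076 0.826 0 0 0 0" --pt "-0.076 0.826 0 0 0 0" --pt "-0.076 0.826 0 0 0 0" --pt "-0.076 0.826 0 0 0 0" --pt "-0.076 0.826 0 0 0 0" --pt "-0.076 0.826 0 0 0 0" --pt "-0.076 0.826 0 0 0 0" --pt "0 0 0 0 0 0" --pt "0 0 0 0 0 0" --pt "0 0 0 0 0 0"

```text
time: 20.02
tool_pos: [0.5662, -0.0094, 0.1611]
ee_rot: [-3.141, -0.0, -0.078]
wrist_force: [0.1, 0.2, -1.8]
width: 0.0498
finger_force: 30.0
```

```bash
python3 - <<'E'
from h import *
o=get_obs();print(o['tool_pos'],o['ee_rot'])
s=snap('wrist','w6')
print('block',blob(s,(0,0,0),(180,255,255),.16,.2,(.5,.64),(-.06,.04)))
s=snap('scene','s6')
print('blue',blob(s,(100,120,60),(130,255,255),.075,.11,(.3,.55),(-.45,-.2)))
E
```

```text
[ 0.56622063 -0.00941335  0.16106289] [-3.14116565e+00 -7.10461225e-05 -7.75803242e-02]
block (10319, array([575.3,  -9.4]), array([74.1, 60.9]), 84.4, array([577.7,  -9.6, 183.7]))
blue (35, array([ 393.8, -320.6]), array([63.1, 14.9]), 12.0, array([ 394.2, -319.7,   91.9]))
```

>>> drive_tool --pt "0 0.02 0.8 0 0 0" --pt "0 0 0.8 0 0 0" --pt "0 0 0.8 0 0 0" --pt "0 0 0.5 0 0 0" --pt "0 0 0.34 0 0 0" --pt "0 0 0 0 0 0" --pt "0 0 0 0 0 0"

```text
time: 21.0
tool_pos: [0.5668, -0.0112, 0.0325]
ee_rot: [3.142, -0.002, -0.079]
wrist_force: [0.4, 0.6, -1.7]
width: 0.0496
finger_force: 30.0
```

>>> drive_tool --pt "0 0 0.06 0 0 0" --pt "0 0 0 0 0 0" --pt "0 0 0 0 0 0"

```text
time: 21.38
tool_pos: [0.5661, -0.0113, 0.0293]
ee_rot: [3.142, -0.0, -0.079]
wrist_force: [0.4, -0.1, -0.8]
width: 0.0498
finger_force: 30.0
```

>>> drive_tool --pt "0 0 0 0 0 0" --pt "0 0 0 0 0 0" --pt "0 0 0 0 0 0" --pt "0 0 0 0 0 0" --pt "0 0 0 0 0 0" --pt "0 0 -0.9 0 0 0" --pt "0 0 -0.9 0 0 0" --pt "0 0 -0.9 0 0 0" --pt "0 0 -0.9 0 0 0" --pt "0 0 -0.8 0 0 0" --pt "0 0 0 0 0 0" --pt "0 0 0 0 0 0" --gripper 0

```text
time: 22.88
tool_pos: [0.5654, -0.0112, 0.2035]
ee_rot: [-3.142, 0.002, -0.079]
wrist_force: [-0.0, 0.3, -0.2]
width: 0.094
finger_force: 0.0
```

```bash
python3 - <<'E'
from h import *
o=get_obs();print(o['tool_pos'],o['ee_rot'])
s=snap('wrist','w7')
print('block',blob(s,(0,0,90),(25,255,255),.045,.058,(.5,.64),(-.06,.04)))
s=snap('side','d7')
print('blue',blob(s,(100,120,60),(130,255,255),.075,.11,(.3,.55),(-.45,-.2)))
E
```

```text
[ 0.56540387 -0.01119115  0.20348631] [-3.14153718e+00  2.18698645e-03 -7.92335409e-02]
block (2862, array([565.5, -10.6]), array([49.4, 78.8]), 85.6, array([567.2, -10.5,  51.8]))
blue (247, array([ 389.2, -319.2]), array([81.2, 17.3]), 14.9, array([ 381.3, -322.6,   91.4]))
```

View pics/w7.png

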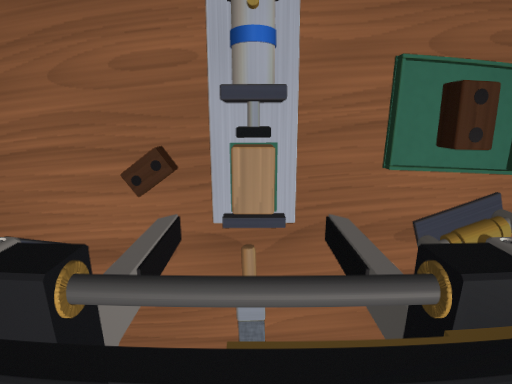

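The wrist view shows the blank at (254,180) on the green patch between fence and pad, and the drilled block in the tray at (468,115). The blank is at (0.5655,-0.0106), within 1 mm of the middle, so it is placed. The valve is still shut. Going back to the lever, now at (0.3885,-0.319).

>>> drive_tool --pt "-0.422 0.891 0 0 0 0" --pt "-0.422 0.891 0 0 0 0" --pt "-0.422 0.891 0 0 0 0" --pt "-0.422 0.891 0 0 0 0" --pt "-0.422 0.891 0 0 0 0" --pt "-0.422 0.891 0 0 0 0" --pt "-0.422 0.891 0 0 0 0" --pt "-0.422 0.891 0 0 0 0" --pt "-0.422 0.891 0 0 0 0" --pt "0 0 0 0 0 -0.84" --pt "0 0 0 0 0 -0.84" --pt "0 0 0 0 0 -0.84" --pt "0 0 0 0 0 -0.85" --pt "0 0 0 0 0 0" --pt "0 0 0 0 0 0" --gripper 0.4

```text
time: 24.85
tool_pos: [0.3889, -0.3187, 0.2041]
ee_rot: [-3.14, 0.001, 0.257]
wrist_force: [-0.0, 0.1, -0.3]
width: 0.0566
finger_force: 0.0
```

```bash
python3 - <<'E'
from h import *
s=snap('wrist','w8')
print(blob(s,(100,120,60),(130,255,255),.075,.11,(.3,.55),(-.45,-.2)))
E
```

```text
(1184, array([ 389. , -318.1]), array([73.5, 16.7]), 15.0, array([ 390.9, -317.8,   93.6]))
```

>>> drive_tool --pt "0 0 0.68 0 0 0" --pt "0 0 0.68 0 0 0" --pt "0 0 0.68 0 0 0" --pt "0 0 0.68 0 0 0" --pt "0 0 0.68 0 0 0" --pt "0 0 0 0 0 0" --pt "0 0 0 0 0 0"

```text
time: 25.78
tool_pos: [0.3897, -0.3195, 0.0701]
ee_rot: [3.14, -0.001, 0.258]
wrist_force: [-0.2, -0.2, -0.2]
width: 0.0563
finger_force: 0.0
```

>>> drive_tool --pt "0 0 0 0 0 0" --pt "0 0 0 0 0 0" --pt "0 0 0 0 0 0" --pt "0 0 0 0 0 0" --pt "0 0 0 0 0 0" --gripper 1.0

```text
time: 26.4
tool_pos: [0.3892, -0.319, 0.0693]
ee_rot: [3.142, -0.0, 0.258]
wrist_force: [-0.4, -0.4, 1.0]
width: 0.0176
finger_force: 30.0
```

>>> drive_tool --pt "0.01 0.196 0 0 0 -1" --pt "0.01 0.196 0 0 0 -1" --pt "0.01 0.196 0 0 0 -1" --pt "0.01 0.196 0 0 0 -1" --pt "0.01 0.196 0 0 0 -1" --pt "0.01 0.196 0 0 0 -1" --pt "0.01 0.196 0 0 0 -1" --pt "0.01 0.196 0 0 0 -1"

```text
time: 27.4
tool_pos: [0.4261, -0.3665, 0.0692]
ee_rot: [-3.139, -0.001, 1.061]
wrist_force: [-3.2, 3.0, 3.3]
width: 0.0181
finger_force: 30.0
```

>>> drive_tool --pt "0.01 0.196 0 0 0 -1" --pt "0.01 0.196 0 0 0 -1" --pt "0.01 0.196 0 0 0 -1" --pt "0.01 0.196 0 0 0 -1" --pt "0.01 0.196 0 0 0 -1" --pt "0.01 0.196 0 0 0 -1" --pt "0.01 0.196 0 0 0 -1" --pt "0.01 0.196 0 0 0 -0.8" --pt "0 0 0 0 0 0"

```text
time: 28.52
tool_pos: [0.4833, -0.3737, 0.0692]
ee_rot: [-3.133, -0.005, 1.837]
wrist_force: [-11.2, 2.7, 5.7]
width: 0.0176
finger_force: 30.0
```

>>> drive_tool --pt "0 0.1 0 0 0 -0.2" --pt "0 0 0 0 0 0"

```text
time: 28.78
tool_pos: [0.4833, -0.3736, 0.0691]
ee_rot: [-3.126, -0.006, 1.855]
wrist_force: [-19.2, 1.0, 10.6]
width: 0.0177
finger_force: 30.2
```

>>> drive_tool --pt "0 0 0 0 0 0" --pt "0 0 0 0 0 0" --pt "0 0 0 0 0 0" --pt "0 0 -0.9 0 0 0" --pt "0 0 -0.9 0 0 0" --pt "0 0 -0.9 0 0 0" --pt "0 0 -0.9 0 0 0" --pt "0 0 0 0 0 0" --pt "0 0 0 0 0 0" --gripper 0.4

```text
time: 29.9
tool_pos: [0.4912, -0.3728, 0.2118]
ee_rot: [-3.141, -0.001, 1.858]
wrist_force: [-0.1, 0.3, 0.6]
width: 0.0561
finger_force: 0.0
```

```bash
python3 - <<'E'
from h import *
s=snap('wrist','w9')
print(blob(s,(100,120,60),(130,255,255),.075,.11,(.3,.55),(-.45,-.2)))
print('foot',blob(s,(0,0,0),(180,90,110),.002,.02,(.35,.6),(-.45,-.2)))
for n in('side','scene'):
    s=snap(n,n+'9')
    print('lever',blob(s,(100,120,60),(130,255,255),.075,.11,(.3,.55),(-.45,-.2)))
    print('blank',blob(s,(0,0,90),(25,255,255),.047,.057,(.5,.64),(-.06,.04)))
    print('drilled',blob(s,(0,0,0),(25,255,130),.035,.055,(.5,.75),(-.4,-.15)))
E
```

```text
(1126, array([ 483.7, -372.9]), array([17.6, 72.6]), 15.8, array([ 483.1, -371.4,   93.5]))
foot (1534, array([ 486. , -292.7]), array([ 23.6, 128.8]), 14.7, array([ 488.1, -288.9,    7.8]))
lever (306, array([ 481.5, -375.1]), array([19.7, 73.3]), 16.0, array([ 478.9, -377. ,   90.4]))
blank (259, array([553.9, -12. ]), array([51.5, 78.6]), 85.7, array([550.8, -14.4,  50.6]))
drilled (372, array([ 619.4, -281. ]), array([49.6, 81.6]), 84.5, array([ 614.5, -284.1,   42.8]))
lever (69, array([ 487.3, -374.6]), array([22.2, 68.5]), 17.9, array([ 490.4, -374.7,   89.5]))
blank (154, array([557.6, -13.2]), array([50.2, 77.5]), 87.2, array([560.6, -14. ,  49.8]))
drilled (221, array([ 625.7, -279.3]), array([49. , 82.2]), 87.7, array([ 631.7, -278.9,   42. ]))
```

View pics/side9.png

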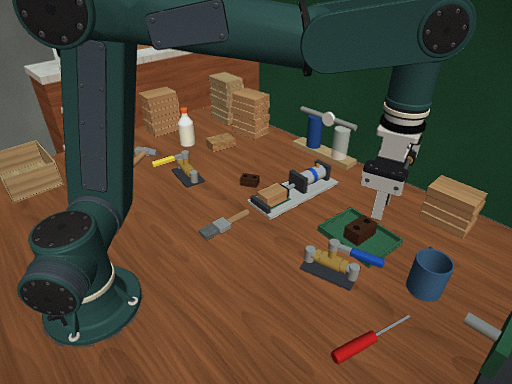

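The side view shows the blank clamped at the fence (272,195), the drilled block flat in the tray (360,230), and the blue lever in line with the pipe (360,256). The blank slid to x 0.554 and the lever is at its stop. Nothing is touching the gripper, so I'm handing it in.

```bash
python3 -c "
from bench import close_job
print(close_job())"
```

```text
the job is handed in; nothing more can be done
None
```

The job is handed in, with no verdict returned: the last pictures show the blue valve open at its stop, the blank clamped against the fence, the drilled block flat in the tray, and the other things apparently where they were.

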